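# Post the faulty mounting block into the reject box

## Task

One of the three steel mounting blocks in the grey inspection tray is faulty: it has one stud missing. Lay it flat on the steel ledge of the reject box, then push it in under the clear hood so that the block itself opens the sprung flap, until it has dropped right into the box and the flap has swung shut behind it. Leave the two good blocks where they lie in the tray and do not knock over the spray can.

Things in the scene. Friction and masses are not known exactly. Their poses are not given: they have to be found in the camera images.
- faulty: Faulty block: bare steel bar 110 x 36 x 24 mm (x, y, z), about 0.6 kg, lying flat, with only ONE dark steel stud on top (14 mm diameter, 14 mm tall; 38 mm overall height), 38 mm from the middle towards its +x end; at the -x end is only a flat dark hole. Origin: centre of the underside; x along its length, z up.
- good_a: A good block: same bar 110 x 36 x 24 mm but with two studs on top, 38 mm either side of the middle. Origin: centre of the underside, x along its length.
- good_b: The other good block, the same as good_a.
- tray: Fixed grey plastic tray 160 x 300 mm (x, y), rim 12 mm high, walls and floor 5 mm thick. The three blocks lie in it side by side in any order, about 85 mm apart along the tray's y, roughly along its x, their undersides 5 mm above the bench. Origin: centre of the tray's underside.
- reject_box: Fixed blue steel box, 186 mm (x) x 220 mm (y), 209 mm high, clear plastic top. Origin: on the bench below the flap, at the sill edge; x points into the box (the way to push), z up. Inside: x 0 to 180 mm, y -104 to 104 mm, floor 129 mm below the sill. The opening in its front (x = -6 to 0 mm) is 112 mm wide and 70 mm high above the ledge.
- ledge (a point): On the top of the steel inlet ledge, middle of its width, 90 mm before the sill edge; axes as the reject box. The ledge is level, 135 mm above the bench, runs from 183 mm before the sill edge up to it, and is 110 mm wide between side lips 10 mm high. Past the sill edge the block tips and falls in by itself once its middle is 10 to 25 mm beyond the edge.
- hood_lip (a point): Middle of the front edge of the clear hood, at its underside: 62 mm before the sill edge, 70 mm above the ledge (hood top 75 mm above it, 220 mm wide; axes as the box). A vertical tool cannot follow the block beneath; a tool leaned back about 40 degrees, fingertips pointing forward (+x) and down, gets its tips 25 to 30 mm in past the lip.
- flap (a joint): Angle of the steel flap, rad: 0 = hanging shut, grows as its lower edge swings into the box, at most 1.4. Flap 106 mm wide, 62 mm tall, 4 mm thick, hinged along its top edge 67 mm above the ledge, 1 mm past the sill edge. A light spring shuts it: about 0.5 N at the lower edge to start, 2 N at 1 rad.
- flap_edge (a point): Middle of the flap's lower edge, 3 mm above the ledge when shut.
- spray_can: Plain grey can, 52 mm diameter, 150 mm tall, standing on the bench beyond the tray. Origin: centre of its underside, z up.

How it is judged:
By the outcome, as a careful person would: the job done as asked, in the order asked, and still so for the second after the job is handed in, with the robot touching nothing.
It also fails if it takes over 54 s, if anything falls off the work surface, if the arm or the gripper's body presses on something with over 40 N, if the wrist force passes 120 N, or if a joint passes its speed limit or range.

## Robot

A 7-joint arm with a two-finger parallel gripper is mounted at the origin on the work surface. World frame = base frame: x ahead of the robot, y to its left, z up, the work surface at z = 0. Lengths are in m, angles in degrees, forces in N, time in s.
With the tool pointing down it reaches from about 0.35 to 0.775 m from the base axis. Payload 3.1 kg.
Tool frame: the origin (TCP) lies on the centre line of the jaws, within the pads' length; the fingertips stand 17 mm ahead of it and the grasp point (between the pads) lies 2 mm behind it (robot.tip_reach is the distance from the TCP to the fingertips, in m); z points along the fingers, y is the direction in which the jaws open and shut (so a half turn about z gives the same grasp; the last joint's range is limited). The gripper opens to 85 mm and grips with 20 to 120 N. Pads are 22 mm wide; open, the fingers measure 114 mm over their backs; the gripper's body (76 mm by 85 mm) begins 54 mm behind the grasp point. The pads swing forward as they close: fully open they stand 13 mm farther back than shut.
Start: joints at [62.47, 17.813, 0.802, 86.603, -0.252, 75.585, -1.558], TCP at [0.234, -0.498, 0.225] pointing down, gripper open.
Joint ranges: [-154.91, 154.91], [-16.99, 109.72], [-72.82, 74.43], [7.12, 147.25], [-82.49, 262.49], [11.32, 116.49], [-174.64, 174.64]. Speed limits (degrees/s): [159.86, 159.86, 180, 180, 180, 180, 180].

## Interface

Orientations are given as [roll, pitch, yaw] about the fixed x, y, z axes, in that order (R = Rz(yaw) Ry(pitch) Rx(roll)).
In Python, from station import robot, fingers, vision, workorder, recognise gives the robot as it stands. Calls block until the motion is done:
- robot.move_to(position, orientation): joint-space move of the TCP to a pose.
- robot.line_to(position, orientation=None, velocity=0.15, f_stop=None): straight line of the TCP; orientation=None keeps the orientation; velocity is the mean speed in m/s. With f_stop (N) it stops when the force on the tool has changed by that much, and returns True; else False.
- robot.move_j(angles): joint-space move.
- fingers.gripper_to(opening, force=None): opening from 0.0 (shut) to 1.0 (fully open); force is the grip in N (None keeps the last); returns when the fingers have stopped.
- robot.pause(seconds).
- robot.inverse_kinematics(position, orientation): joint angles nearest the present ones, or None.
- vision.grab_frame(name): name is "scene" or "top"; returns the picture (480x640x3 uint8, red, green, blue); there is no depth.
- vision.calibration(name): a dict with "mtx" (3x3 intrinsics, pixels), "extrinsics" (4x4, takes a point from world to camera coordinates). Camera axes: x right, y up, looking along -z (the intrinsics and any distortion apply to the point x, -y, -z); pixel columns grow to the right and rows downward; lengths in m; the calibration is good to about 2 mm. A picture is of the moment at which its call begins. calibration takes no time and is no camera call.
A pose or a line that the arm cannot do raises robot.PlanningError and nothing moves.
- workorder.close_job(): hands the job in, once; it reports no verdict.
Trained networks look in the newest picture that a camera, given by its name, has taken for a name from the list of things; names that differ only in an ending like _2 or _b are one class to them, and where a whole thing is asked for, a point or a joint stands for the part that bears it (a point fixed in the world has none). Each returns a list of dicts, best first, with "p" (0 to 1); they miss things now and then, are a little off and sometimes report something else, mostly with a low value. They report only what shows in the picture. A call takes as long as a camera call.
- recognise(label, camera): "rect" ([centre column, centre row, width, height] in pixels, round what is visible of it).
Readings, each from a call of its own:
- robot.current_time_s(): time.
- robot.current_joint_positions(): joint angles.
- robot.current_dq(): joint speeds.
- robot.current_joint_torque(): joint torques, N m.
- robot.current_tool_pos(): TCP position.
- robot.current_eef_rot(): TCP orientation.
- robot.current_contact_force(): force on the tool from outside, world axes, zero at the start.
- robot.current_torque(): the same for the moment, N m.
- robot.current_finger_gap(): opening from 0.0 (shut) to 1.0 (fully open).
Only numpy, scipy, OpenCV 4.12 (cv2) and the standard library are available. Lean on these libraries where they do the work, as an engineer would, in place of code of your own. Each camera call takes 0.05 s, during which the arm holds its last target.

## Working session

There is one attempt and no reset: what is moved stays moved. The work goes in short steps, each a Python script; the robot and the scene stay as the last script left them, time stands still between calls to the robot, and variables do not carry over. Pictures are saved under pics/ and viewed, and the job is handed in when it is done.

```bash
ls; mkdir -p pics; python3 - <<'E'
from station import robot, fingers, vision, workorder, recognise
import cv2
for n in ("scene","top"):
    im=vision.grab_frame(n); cv2.imwrite(f"pics/{n}0.png",im[:,:,::-1])
    c=vision.calibration(n); print(n,c)
    for l in ("faulty","good_a","tray","reject_box","spray_can","flap"):
        print(l,[(round(d['p'],2),[round(float(v),1) for v in d['rect']]) for d in recognise(l,n)])
print(robot.current_time_s(),robot.current_tool_pos(),robot.current_eef_rot())
E
```

```text
pics
scene {'mtx': array([[609.45010989,   0.        , 317.66134758],
       [  0.        , 609.45010989, 225.60572144],
       [  0.        ,   0.        ,   1.        ]]), 'extrinsics': array([[ 0.74032872,  0.67186036,  0.02273862, -0.46426976],
       [-0.45768891,  0.47897979,  0.74906556,  0.21166343],
       [ 0.49237612, -0.56496196,  0.66210553, -1.57174097],
       [ 0.        ,  0.        ,  0.        ,  1.        ]])}
faulty [(0.64, [249.5, 269.1, 46.2, 47.3])]
good_a [(0.89, [171.2, 302.8, 38.4, 46.6]), (0.8, [207.4, 283.9, 43.6, 45.8]), (0.32, [410.9, 181.8, 191.7, 152.2])]
tray [(0.91, [207.7, 291.2, 173.0, 114.0])]
reject_box [(0.66, [409.5, 180.1, 188.3, 153.5])]
spray_can [(0.57, [370.5, 284.5, 39.2, 69.8])]
flap [(0.72, [408.2, 181.2, 190.6, 154.2])]
top {'mtx': array([[600.57652027,   0.        , 321.34306119],
       [  0.        , 600.57652027, 238.84018019],
       [  0.        ,   0.        ,   1.        ]]), 'extrinsics': array([[-6.49943208e-04, -9.99928074e-01,  1.19759600e-02,
        -3.14380737e-02],
       [ 9.85527494e-01,  1.38960760e-03,  1.69509964e-01,
        -6.50419832e-01],
       [-1.69514414e-01,  1.19128097e-02,  9.85455706e-01,
        -1.11081626e+00],
       [ 0.00000000e+00,  0.00000000e+00,  0.00000000e+00,
         1.00000000e+00]])}
faulty [(0.66, [366.9, 294.4, 22.2, 53.5])]
good_a [(0.95, [409.2, 309.4, 26.7, 62.3]), (0.68, [450.4, 312.7, 31.5, 59.6])]
tray [(0.74, [147.9, 222.6, 182.6, 234.1]), (0.62, [408.7, 307.8, 162.0, 107.8])]
reject_box [(0.62, [149.3, 222.7, 186.4, 233.8])]
spray_can [(0.68, [328.2, 167.2, 28.9, 43.1])]
flap []
0.7 [ 0.23370928 -0.49792012  0.22484925] [1.79993240e+02 2.03250343e-03 2.51445351e+01]
```

View pics/scene0.png

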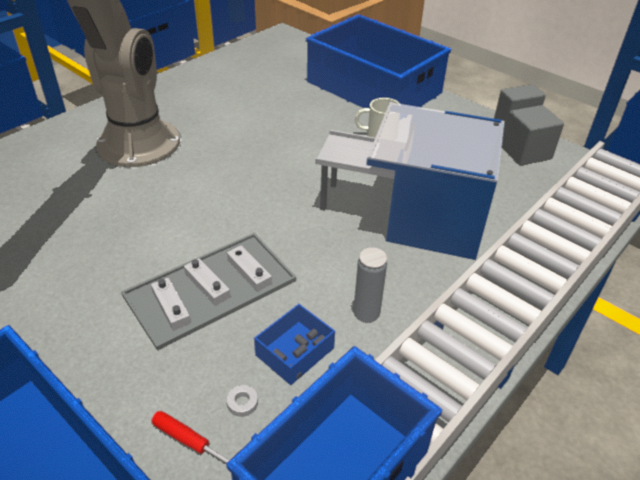

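View pics/top0.png

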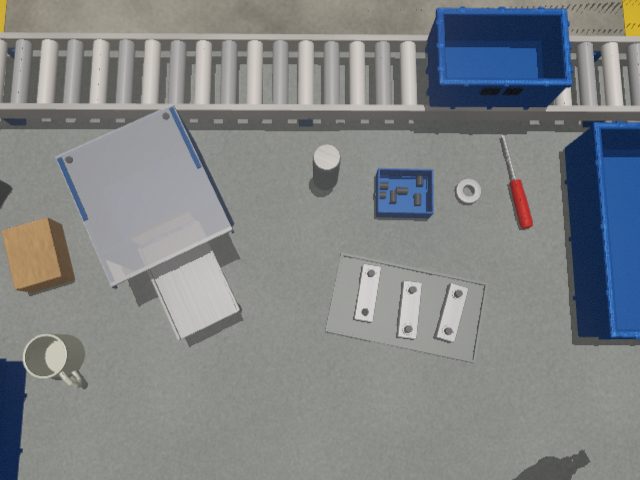

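```bash
python3 - <<'E'
import cv2
a=cv2.imread("pics/top0.png")
cv2.imwrite("pics/top0_tray.png",cv2.resize(a[240:375,310:500],None,fx=4,fy=4,interpolation=cv2.INTER_CUBIC))
cv2.imwrite("pics/top0_box.png",cv2.resize(a[95:345,45:255],None,fx=2.4,fy=2.4,interpolation=cv2.INTER_CUBIC))
b=cv2.imread("pics/scene0.png")
cv2.imwrite("pics/scene0_tray.png",cv2.resize(b[225:355,115:305],None,fx=4,fy=4,interpolation=cv2.INTER_CUBIC))
cv2.imwrite("pics/scene0_box.png",cv2.resize(b[95:265,305:510],None,fx=3.5,fy=3.5,interpolation=cv2.INTER_CUBIC))
E
```

```text
(no output)
```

View pics/top0_tray.png

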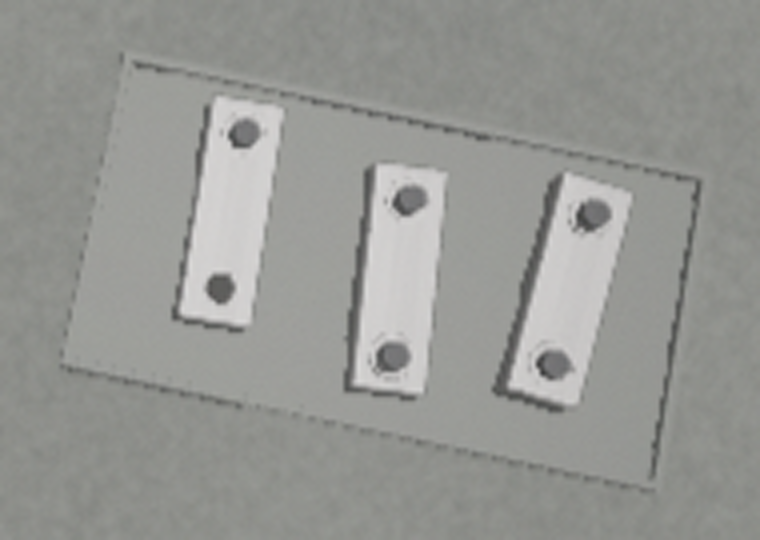

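View pics/top0_box.png

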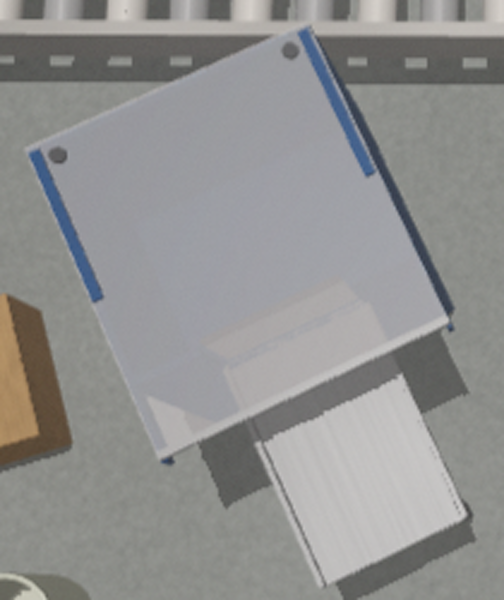

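View pics/scene0_tray.png

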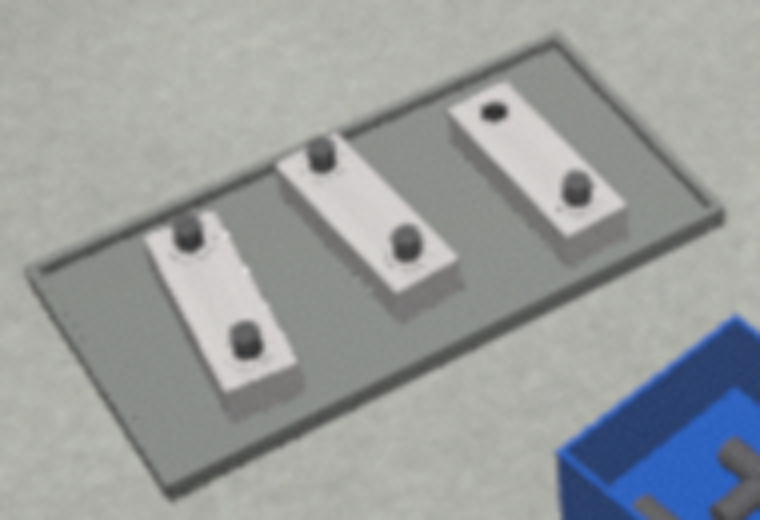

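View pics/scene0_box.png

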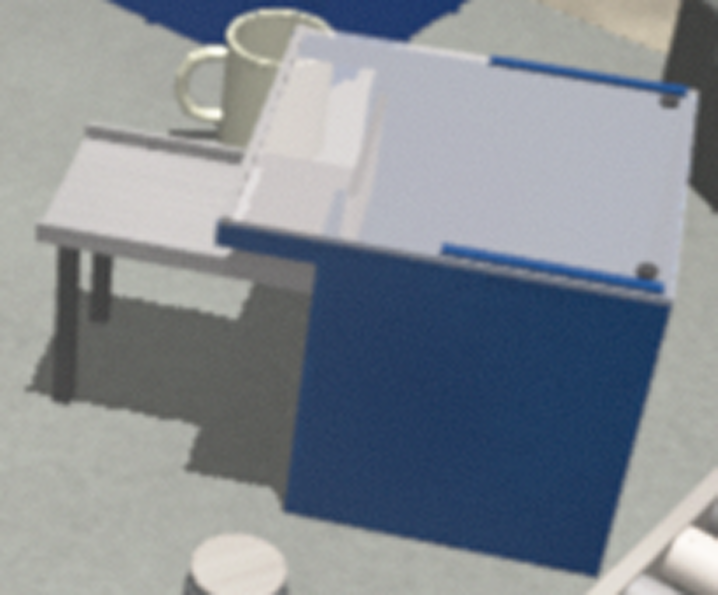

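The faulty block is the leftmost one in the top view, at about (367, 294). Its stud is at the far end (371, 273) and the flat hole is at the near end (365, 312). The box is at upper left, with its ledge pointing toward the robot. Next I'll fit poses from both cameras.

```bash
cat > h.py <<'E'
import numpy as np, cv2
from scipy.optimize import least_squares
from station import robot, fingers, vision, workorder, recognise
C={n:vision.calibration(n) for n in("scene","top")}
def proj(n,P):
    c=C[n];P=np.atleast_2d(P);p=(c["extrinsics"]@np.c_[P,np.ones(len(P))].T).T[:,:3]*[1,-1,-1]
    q=(c["mtx"]@p.T).T;return q[:,:2]/q[:,2:]
def w(p,L,z0=0):
    L=np.atleast_2d(L).astype(float);c,s=np.cos(p[2]),np.sin(p[2])
    return np.c_[p[0]+c*L[:,0]-s*L[:,1],p[1]+s*L[:,0]+c*L[:,1],L[:,2]+z0]
def fit(obs,p0,z0=0):
    f=lambda p:np.concatenate([(proj(n,w(p,L,z0))-uv).ravel() for n,L,uv in obs])
    r=least_squares(f,p0,loss="soft_l1");return r.x,f(r.x).reshape(-1,2)
E
python3 - <<'E'
from h import *
cr=lambda a,s,o:(np.array(a,float)+.5)/s-.5+np.array(o)
# faulty, pts in block frame
l,b=.055,.018
Lt=[[l,b,.024],[l,-b,.024],[-l,-b,.024],[-l,b,.024],[.038,0,.038],[-.038,0,.024]]
ot=cr([(215,97),(284,106),(250,327),(180,318),(245,132),(220,288)],4,(310,240))
Ls=[[-l,b,.024],[-l,-b,.024],[l,b,.024],[l,-b,.024],[-.038,0,.024],[.038,0,.038]]
os_=cr([(510,82),(448,108),(626,205),(568,238),(494,111),(577,180)],4,(115,225))
for o in ([("top",Lt,ot)],[("scene",Ls,os_)],[("top",Lt,ot),("scene",Ls,os_)]):
    p,r=fit(o,[.5,-.1,0],.005);print("faulty",p[:2].round(4),np.degrees(p[2]).round(1),r.round(1).tolist())
# box
Bt=[[-.062,.11,.21],[-.062,-.11,.21],[-.183,.055,.145],[-.183,-.055,.145]]
bt=cr([(165,460),(450,320),(322,585),(467,515)],2.4,(45,95))
bs=cr([(297,30),(220,222),(88,127),(38,228)],3.5,(305,95))
for o in ([("top",Bt,bt)],[("scene",Bt,bs)],[("top",Bt,bt),("scene",Bt,bs)]):
    p,r=fit(o,[.7,.2,.4]);print("box",p[:2].round(4),np.degrees(p[2]).round(1),r.round(1).tolist())
E
```

```text
faulty [ 0.5487 -0.1221] -9.3 [[-0.6, -0.4], [0.1, 0.3], [0.4, 0.5], [-0.4, -0.3], [0.3, -0.1], [0.1, 0.0]]
faulty [ 0.5496 -0.1201] -10.6 [[-0.4, -0.5], [-0.0, 0.1], [0.5, 0.1], [-0.5, -0.2], [0.5, 0.5], [-0.0, 0.1]]
faulty [ 0.5491 -0.1212] -9.8 [[-0.8, -0.7], [-0.1, 0.1], [-0.3, 0.3], [-1.0, -0.7], [-0.0, -0.3], [-0.5, -0.2], [-1.3, -0.3], [-0.8, 0.5], [0.2, 0.0], [-0.7, -0.1], [-0.3, 0.7], [-0.4, 0.2]]
box [0.6482 0.246 ] 26.6 [[-1.5, 0.1], [0.5, 0.1], [2.4, -0.5], [-0.6, 0.2]]
box [0.6521 0.2445] 25.9 [[0.4, -0.1], [0.2, 0.1], [-0.5, 0.8], [-0.2, -1.0]]
box [0.6494 0.2461] 26.3 [[-1.8, -0.8], [0.4, -0.2], [1.8, -1.0], [-1.1, -0.1], [-0.5, -0.8], [-0.0, -0.6], [-1.3, 0.4], [-0.6, -1.5]]
```

The two views agree to about 2 mm. I'll overlay the model on the pictures and check IK for the whole plan.

```bash
cat >> h.py <<'E'
BOX=np.array([.6500,.2458,np.radians(26.2)]); FP=np.array([.5491,-.1212,np.radians(-9.8)])
from scipy.spatial.transform import Rotation as R
def bw(x,y,z): return w(BOX,[[x,y,z]])[0]      # box frame -> world, z above bench
def rpy(lean,yawdeg,flip=0):
    # tool z leaned forward by lean about box y; jaws along box y
    th=np.radians(lean);a=np.array([np.sin(th),0,-np.cos(th)]);y=np.array([0,-1,0.])*(-1 if flip else 1)
    M=R.from_euler('z',yawdeg,degrees=True).as_matrix()@np.c_[np.cross(y,a),y,a]
    return R.from_matrix(M).as_euler('xyz',degrees=True).tolist(),M
E
python3 - <<'E'
from h import *
by=np.degrees(BOX[2]);fy=np.degrees(FP[2])
for flip in (0,1):
    print("flip",flip)
    for nm,p,(o,M) in [("grasp",[*FP[:2],.025],rpy(0,fy,flip)),("place",bw(-.125,0,.155),rpy(0,by,flip)),("up",bw(-.125,0,.28),rpy(0,by,flip))]:
        print(nm,np.round(p,3),np.round(o,1),robot.inverse_kinematics(list(p),o))
    for lean in (40,45,50):
        o,M=rpy(lean,by,flip);a=M[:,2]
        for x in(-.22,-.12,-.033):
            t=bw(x,0,.135+.003+.011*np.sin(np.radians(lean)));p=t-a*robot.tip_reach
            print(lean,x,p.round(3),np.round(o,1),robot.inverse_kinematics(list(p),o))
im=cv2.imread("pics/top0.png");im2=cv2.imread("pics/scene0.png")
def poly(im,n,P,close=True):
    cv2.polylines(im,[np.round(proj(n,P)*8).astype(int).reshape(-1,1,2)],close,(0,0,255),1,cv2.LINE_AA,3)
for k,(i,n) in enumerate(((im,"top"),(im2,"scene"))):
    i=i.copy()
    Z=lambda pts:w(BOX,pts)
    poly(i,n,Z([[-.062,.11,.21],[-.062,-.11,.21],[.18,-.11,.21],[.18,.11,.21]]))
    poly(i,n,Z([[-.183,.055,.135],[-.183,-.055,.135],[0,-.055,.135],[0,.055,.135]]))
    poly(i,n,w(FP,[[.055,.018,.024],[.055,-.018,.024],[-.055,-.018,.024],[-.055,.018,.024]],.005))
    c=i[90:380,40:400] if n=="top" else i[80:330,180:520]
    cv2.imwrite(f"pics/ov_{n}.png",cv2.resize(c,None,fx=2,fy=2))
E
```

```text
flip 0
grasp [ 0.549 -0.121  0.025] [180.    0.   -9.8] [ 18.79713797  30.63263018 -11.05104317  98.57838751   7.17150413
  51.47649295 -95.02329922]
place [0.538 0.191 0.155] [180.    0.   26.2] [  14.7391772    32.62963283  -53.88146319   88.09325528   27.06991318
   73.16348118 -106.57334833]
up [0.538 0.191 0.28 ] [180.    0.   26.2] [  15.1636911    28.53612114  -57.33512371   75.6361023    23.72594791
   88.17588921 -103.31662555]
40 -0.22 [0.443 0.144 0.158] [180.  -40.   26.2] [ 39.47683961 -12.9197982  -45.18595583 139.76271939 -65.96441177
  22.620234   -15.20915464]
40 -0.12 [0.533 0.188 0.158] [180.  -40.   26.2] [-82.71905235   1.60863303  67.72622563 131.47906906 -45.29038566
  11.74807605 -37.64775419]
40 -0.033 [0.611 0.226 0.158] [180.  -40.   26.2] [-29.35494244  11.58674376  11.35214205 119.02892172 -35.43471788
  11.88063944 -50.48460741]
45 -0.22 [0.442 0.143 0.158] [180.  -45.   26.2] None
45 -0.12 [0.532 0.188 0.158] [180.  -45.   26.2] None
45 -0.033 [0.61  0.226 0.158] [180.  -45.   26.2] [  33.29410078   22.10235669  -61.80712719  121.84394984   87.7807322
 
[... 1156 characters left out ...]
7752  18.31229334 -50.63704947 117.31891681  45.77082928
  14.26986197  54.92039777]
45 -0.22 [0.442 0.143 0.158] [-180.    45.  -153.8] None
45 -0.12 [0.532 0.188 0.158] [-180.    45.  -153.8] None
45 -0.033 [0.61  0.226 0.158] [-180.    45.  -153.8] [ 33.29410078  22.10235669 -61.80712719 121.84394984  87.7807322
  13.88434628  15.94194136]
50 -0.22 [0.441 0.143 0.157] [-180.    50.  -153.8] None
50 -0.12 [0.531 0.187 0.157] [-180.    50.  -153.8] [  23.6198745     4.6526344   -40.47257693  137.63351284  206.7050422
   11.76534796 -107.81092882]
50 -0.033 [0.609 0.225 0.157] [-180.    50.  -153.8] [ 32.99353176  21.94285741 -60.02705322 126.27500607 128.23271418
  14.34361703 -23.79049573]
```

View pics/ov_top.png

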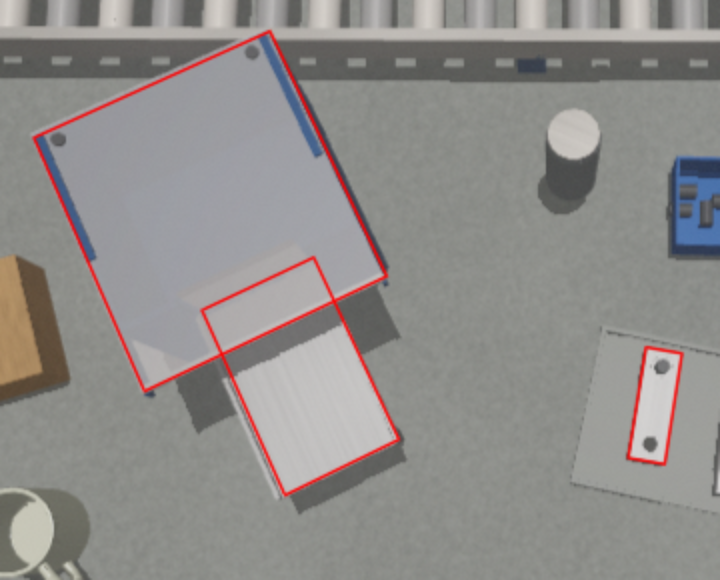

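View pics/ov_scene.png

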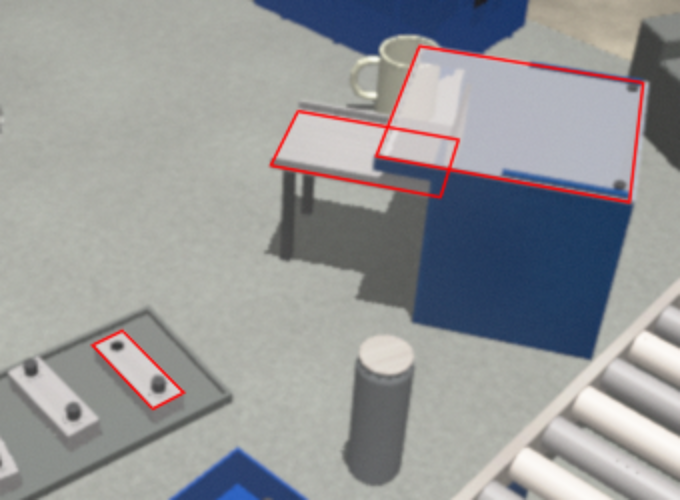

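The overlay fits the block, ledge and hood within about 1–2 px. The plan is a centre grasp, a lift, then laying the block at x = -125 mm on the ledge with the stud leading, clear of the hood for a vertical gripper.

```bash
python3 - <<'E'
from h import *
fy=np.degrees(FP[2]);o,_=rpy(0,fy)
t0=robot.current_time_s()
fingers.gripper_to(0.75,60)
robot.move_to([*FP[:2],.12],o);print(robot.current_time_s())
print(robot.line_to([*FP[:2],.025],velocity=.1,f_stop=8),robot.current_tool_pos(),robot.current_contact_force())
cv2.imwrite("pics/g1.png",cv2.resize(vision.grab_frame("scene")[220:360,100:320],None,fx=3.5,fy=3.5)[:,:,::-1])
fingers.gripper_to(0.0,60);print("gap",robot.current_finger_gap())
robot.line_to([*FP[:2],.30],velocity=.2)
print("gap",robot.current_finger_gap(),robot.current_contact_force(),robot.current_torque(),robot.current_time_s())
cv2.imwrite("pics/g2.png",vision.grab_frame("scene")[:,:,::-1])
cv2.imwrite("pics/g2t.png",vision.grab_frame("top")[:,:,::-1])
E
```

```text
2.875
False [ 0.54988155 -0.12130103  0.02575412] [ 0.11933026 -0.41570299  0.77631451]
gap -0.0020565040718066308
gap 0.001091730378307335 [-0.27959489 -0.11628359  0.40467746] [0.01949442 0.04370045 0.01843656] 6.175
```

View pics/g1.png

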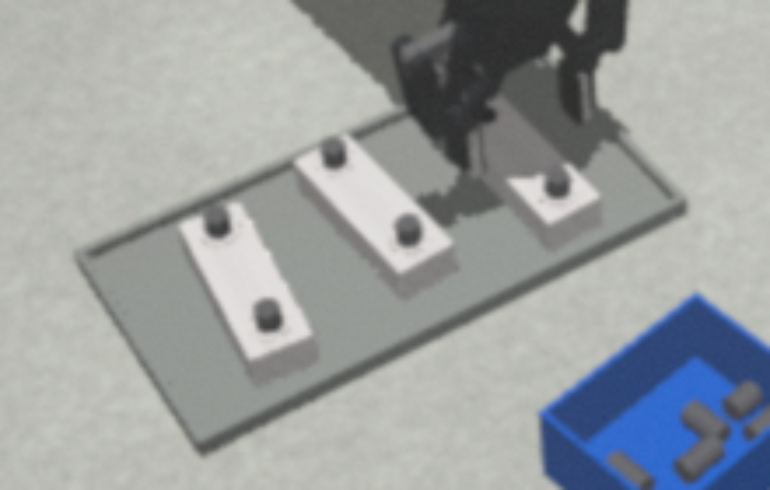

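View pics/g2.png

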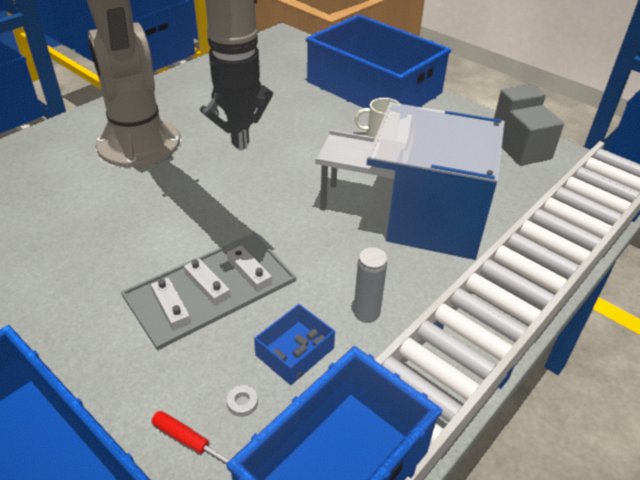

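The fingers shut to 0, so they closed on nothing even though the TCP read the right height. I'll check where the fingertips really are against the calibration.

```bash
python3 - <<'E'
from h import *
p=robot.current_tool_pos();print(p,robot.current_eef_rot(),robot.tip_reach)
for n in("scene","top"):
    print(n,proj(n,[p,p-[0,0,.017]]).round(1))
print("grasp",proj("scene",[[.549,-.121,.025],[.549,-.121,.008],[.549,-.121,.04]]).round(1))
a=cv2.imread("pics/g2t.png");cv2.imwrite("pics/g2tc.png",cv2.resize(a[150:400,300:500],None,fx=3,fy=2.4))
E
```

```text
[ 0.54847857 -0.12114436  0.29876247] [-1.79997278e+02  1.43117911e-01 -9.79897802e+00] 0.017
scene [[239.5 151.2]
 [240.1 159.4]]
top [[382.6 278. ]
 [381.4 279.2]]
grasp [[248.2 265.1]
 [248.7 271.1]
 [247.8 259.8]]
```

View pics/g2tc.png

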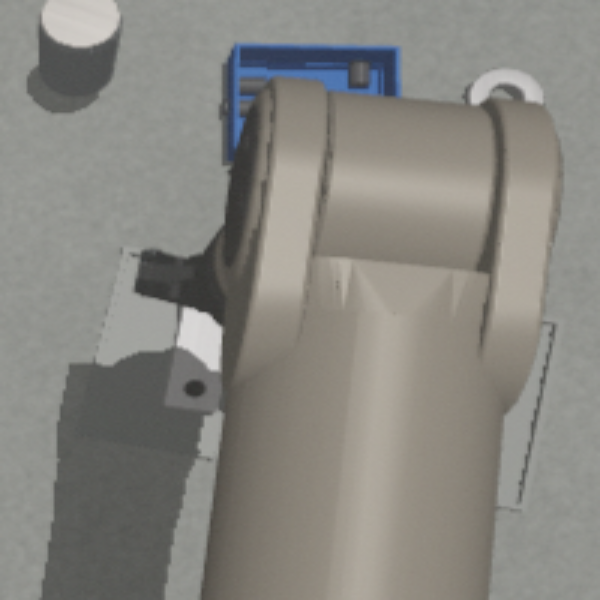

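```bash
python3 - <<'E'
from h import *
im=vision.grab_frame("scene")[:,:,::-1].copy()
p=robot.current_tool_pos();q=proj("scene",[p,p-[0,0,.017],p+[0,0,.1]])
c=cv2.resize(im[60:190,180:310],None,fx=4.5,fy=4.5,interpolation=cv2.INTER_CUBIC)
for k,col in zip(q,((0,0,255),(0,255,0),(255,0,0))):
    cv2.circle(c,tuple(int(v) for v in (k-[180,60])*4.5),4,col,-1)
cv2.imwrite("pics/tip.png",c);print(robot.current_time_s())
E
```

```text
6.325
```

View pics/tip.png

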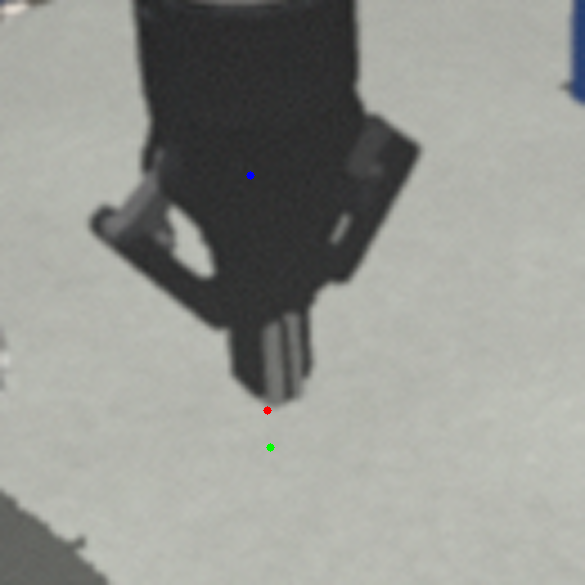

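The tips sit about 20 mm behind the stated reach: the visible tip is at (241, 149) and the prediction was (240, 159). That explains the miss, because the tips closed just over the block top. The block hasn't moved, with its hole still at (365, 311). I'll go about 24 mm lower, guarded by force.

```bash
python3 - <<'E'
from h import *
fingers.gripper_to(0.75,60)
robot.line_to([*FP[:2],.05],velocity=.25)
print(robot.line_to([*FP[:2],.002],velocity=.06,f_stop=6),robot.current_tool_pos(),robot.current_contact_force())
cv2.imwrite("pics/g3.png",cv2.resize(vision.grab_frame("scene")[220:360,100:320],None,fx=3.5,fy=3.5)[:,:,::-1])
fingers.gripper_to(0.0,60);print("gap",robot.current_finger_gap(),robot.current_contact_force())
g=robot.current_finger_gap()
if g>.3:
    robot.line_to([*FP[:2],.06],velocity=.1)
    print("gap",robot.current_finger_gap(),robot.current_contact_force(),robot.current_torque(),robot.current_time_s())
cv2.imwrite("pics/g4.png",cv2.resize(vision.grab_frame("scene")[180:360,100:320],None,fx=3.3,fy=3.3)[:,:,::-1])
E
```

```text
False [ 0.54951846 -0.1212436   0.0022756 ] [ 0.07714599 -0.51025686  0.03784453]
gap 0.4078516385219331 [-1.04498385 -0.37512699  4.93182335]
gap 0.4108323902333218 [-0.06094635 -0.05039825 -5.71238851] [-0.01278837  0.03672911 -0.04590473] 10.2
```

View pics/g3.png

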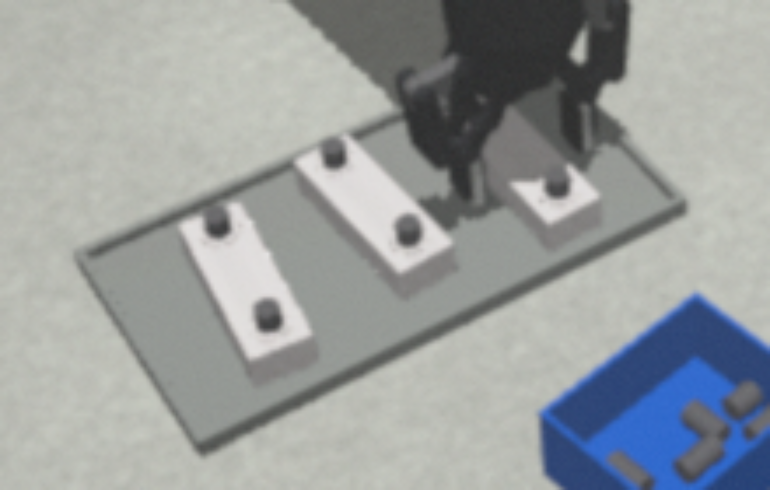

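View pics/g4.png

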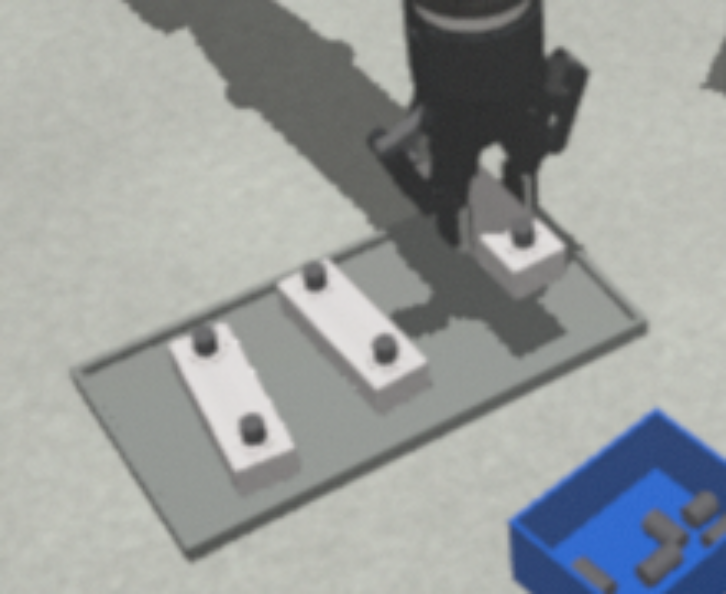

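Gripped: the gap is 0.41, or 35 mm, and the load is 5.7 N, about 0.58 kg. Now the transfer to the ledge.

```bash
python3 - <<'E'
from h import *
by=np.degrees(BOX[2]);o,_=rpy(0,by)
robot.line_to([*FP[:2],.25],velocity=.25)
robot.move_to(bw(-.125,0,.25).tolist(),o)
print(robot.current_finger_gap(),robot.current_tool_pos(),bw(-.125,0,.25),robot.current_time_s())
robot.line_to(bw(-.125,0,.15).tolist(),velocity=.12)
for n in("scene","top"): cv2.imwrite(f"pics/p1{n}.png",vision.grab_frame(n)[:,:,::-1])
a=cv2.imread("pics/p1scene.png");b=cv2.imread("pics/p1top.png")
cv2.imwrite("pics/p1.png",np.hstack([cv2.resize(a[70:250,270:430],None,fx=2.4,fy=2.4),cv2.resize(b[190:370,80:240],None,fx=2.4,fy=2.4)]))
E
```

```text
0.40785596338142094 [0.53908606 0.18706386 0.24953774] [0.5378427  0.19061177 0.25      ] 12.35
```

View pics/p1.png

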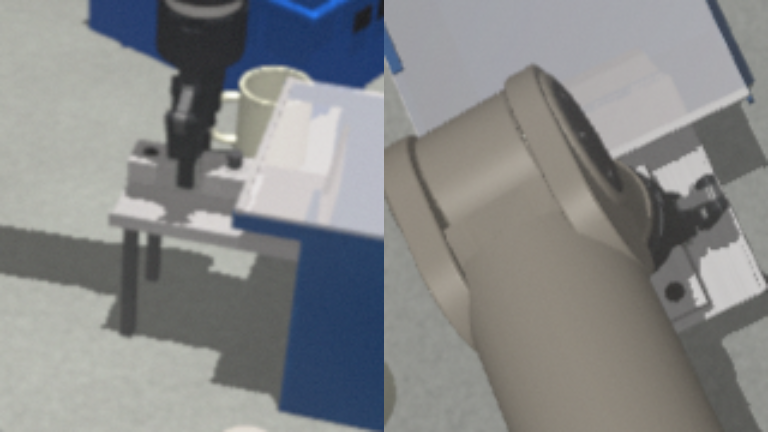

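The block hangs over the ledge with its hole end at the back, at (148, 150) in the left crop, and the stud toward the hood. It looks aligned with the ledge. Lowering under guard.

```bash
python3 - <<'E'
from h import *
by=np.degrees(BOX[2]);o,_=rpy(0,by)
print(robot.line_to(bw(-.125,0,.128).tolist(),velocity=.04,f_stop=5),robot.current_tool_pos(),robot.current_contact_force())
fingers.gripper_to(0.65)
p=robot.current_tool_pos();print(p)
robot.line_to([p[0],p[1],.26],velocity=.2)
t=robot.current_time_s()
q=bw(-.24,0,0)
for lean in (35,38,40,42,45,50):
    o,M=rpy(lean,by);a=M[:,2]
    for x in (-.22,-.12,-.033):
        pp=bw(x,0,.16)  # rough TCP
        print(lean,x,np.round(robot.inverse_kinematics(pp.tolist(),o),0) if robot.inverse_kinematics(pp.tolist(),o) is not None else None)
print(t)
for n in("scene","top"): cv2.imwrite(f"pics/p2{n}.png",vision.grab_frame(n)[:,:,::-1])
a=cv2.imread("pics/p2scene.png");b=cv2.imread("pics/p2top.png")
cv2.imwrite("pics/p2.png",np.hstack([cv2.resize(a[70:250,270:430],None,fx=2.4,fy=2.4),cv2.resize(b[190:370,80:240],None,fx=2.4,fy=2.4)]))
E
```

```text
True [0.53779799 0.19070713 0.13272382] [-0.40606076 -0.05815284  3.38906111]
[0.53607865 0.18961926 0.13058189]
35 -0.22 [  5.  -8. -18. 135. -28.  20. -54.]
35 -0.12 [ 12.   6. -32. 123.  -3.  17. -80.]
35 -0.033 [  4.  16. -28. 111.  12.  20. -95.]
38 -0.22 [ -3.  -8. -10. 138. -35.  16. -47.]
38 -0.12 [ 13.   5. -33. 126.  -9.  12. -74.]
38 -0.033 [  3.  15. -27. 114.  12.  15. -95.]
40 -0.22 [-12.  -9.  -2. 140. -39.  13. -42.]
40 -0.12 [-49.   3.  33. 129. -41.  11. -43.]
40 -0.033 [  31.   24.  -61.  116.   60.   20. -136.]
42 -0.22 [ -3.  -9. -10. 141. -58.  12. -23.]
42 -0.12 [-80.   4.  66. 132. -65.  12. -19.]
42 -0.033 [  31.   24.  -62.  117.   68.   18. -145.]
45 -0.22 None
45 -0.12 None
45 -0.033 [  32.   24.  -62.  120.   86.   15. -162.]
50 -0.22 None
50 -0.12 [  3.   4. -20. 136. 211.  12.  66.]
50 -0.033 [-29.  12.  11. 126. 224.  12.  50.]
15.025
```

View pics/p2.png

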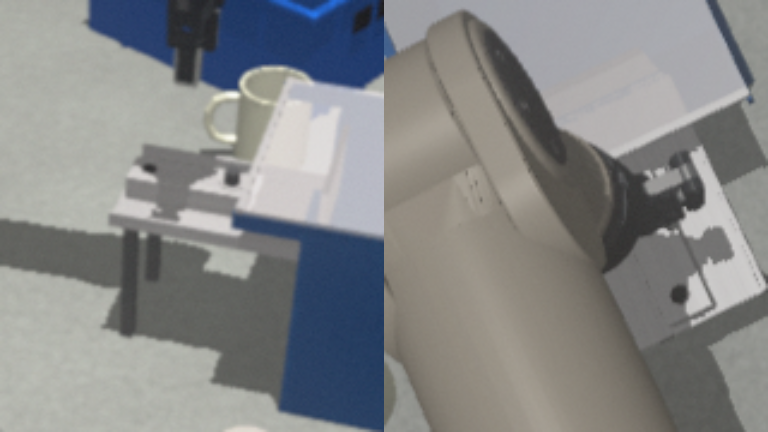

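The block lies flat on the ledge. I'll measure its pose there and move to the leaned start pose, checking the true tip location visually before pushing.

```bash
python3 - <<'E'
from h import *
by=np.degrees(BOX[2])
fingers.gripper_to(0.0,60)
o,M=rpy(38,by);a=M[:,2]
TIP=-.004
tcp=lambda x,z,y=0: bw(x,y,z)-a*TIP
robot.line_to((bw(-.25,0,.26)).tolist(),velocity=.25)
robot.move_to(tcp(-.235,.20).tolist(),o)
print(robot.current_tool_pos(),robot.current_eef_rot(),robot.current_joint_positions().round(1),robot.current_time_s())
for n in("scene","top"): cv2.imwrite(f"pics/l1{n}.png",vision.grab_frame(n)[:,:,::-1])
p=np.array(robot.current_tool_pos())
print({n:proj(n,[p,p+.017*a,p-.004*a]).round(1).tolist() for n in C})
s=cv2.resize(cv2.imread("pics/l1scene.png")[85:215,265:415],None,fx=5,fy=4.5,interpolation=cv2.INTER_CUBIC)
cv2.imwrite("pics/l1s.png",s)
t=cv2.resize(cv2.imread("pics/l1top.png")[220:370,110:260],None,fx=4,fy=4,interpolation=cv2.INTER_CUBIC)
cv2.imwrite("pics/l1t.png",t)
E
```

```text
[0.44279323 0.14427983 0.19803135] [-179.99536138  -38.07047183   26.28853364] [  0.6 -13.9 -12.2 135.2 -29.7  23.8 -52.3] 17.2333
{'scene': [[301.5, 119.7], [306.1, 125.9], [300.4, 118.2]], 'top': [[215.8, 348.1], [214.5, 342.3], [216.1, 349.4]]}
```

View pics/l1s.png

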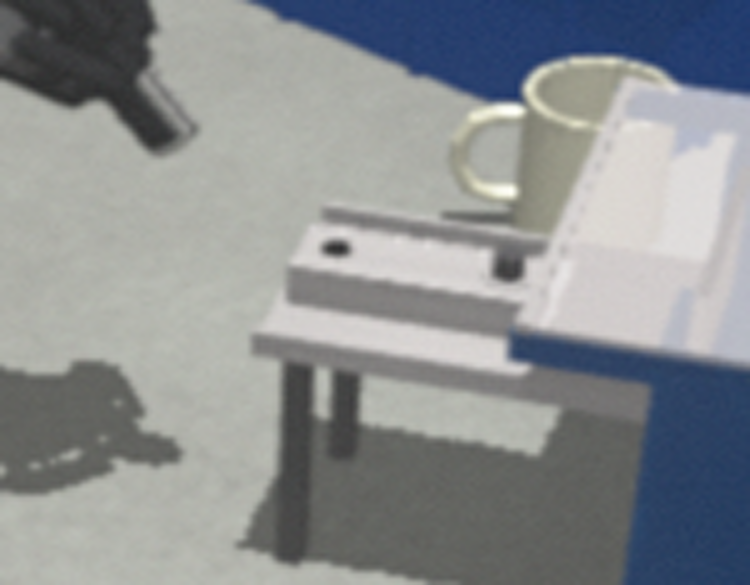

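View pics/l1t.png

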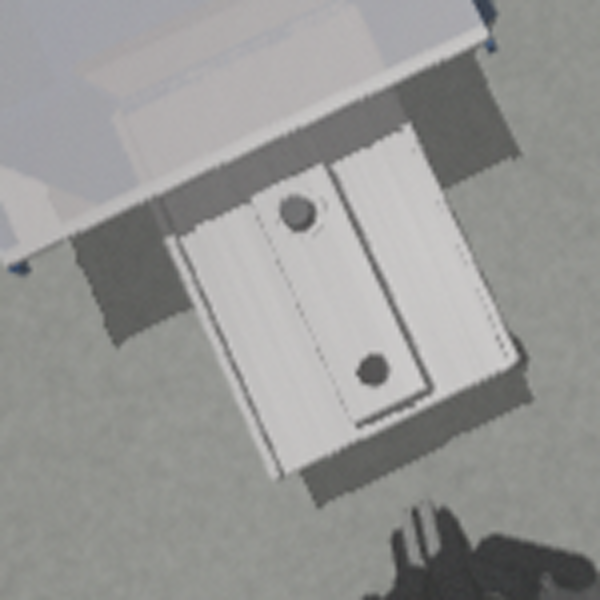

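The true tip centre is at scene (300, 116), against (300, 118) predicted with the tip 4 mm behind the TCP. So the offset lies along the tool and the corrected model holds. Next I'll fit the block's pose on the ledge and check the push path in IK.

```bash
python3 - <<'E'
from h import *
by=np.degrees(BOX[2])
cr=lambda a,s,o:(np.array(a,float)+.5)/np.array(s)-.5+np.array(o)
ot=cr([(298,209),(373,369),(428,386),(357,424)],4,(110,220))
Lt=[[.038,0,.038],[-.038,0,.024],[-.055,-.018,.024],[-.055,.018,.024]]
os_=cr([(508,250),(337,248),(305,222),(289,262)],(5,4.5),(265,85))
Ls=[[.038,0,.038],[-.038,0,.024],[-.055,.018,.024],[-.055,-.018,.024]]
for o in ([("top",Lt,ot)],[("scene",Ls,os_)],[("top",Lt,ot),("scene",Ls,os_)]):
    p,r=fit(o,[.54,.19,.45],.135)
    d=p[:2]-BOX[:2];c,s=np.cos(BOX[2]),np.sin(BOX[2])
    print(np.array([c*d[0]+s*d[1],-s*d[0]+c*d[1]]).round(4),(np.degrees(p[2])-by).round(1),r.round(1).tolist())
for lean in (36,38,40):
    o,M=rpy(lean,by);a=M[:,2]
    for x in np.arange(-.235,-.02,.03):
        q=robot.inverse_kinematics((bw(x,0,.145)+.005*a).tolist(),o); print(lean,x.round(3),None if q is None else q.round(0).tolist())
E
```

```text
[-0.1247 -0.0003] -0.1 [[-0.3, -0.1], [0.6, 0.1], [0.5, 0.1], [-0.9, -0.1]]
[-0.1249  0.0047] 1.1 [[0.3, -0.2], [-0.4, -0.0], [0.5, 0.1], [-0.5, 0.1]]
[-0.1245  0.0006] 0.2 [[-0.9, 0.0], [0.2, 0.2], [0.0, 0.2], [-1.3, 0.0], [0.1, 1.0], [-0.6, 0.9], [0.4, 1.0], [-0.8, 0.9]]
36 -0.235 [-2.0, -7.0, -11.0, 139.0, -34.0, 15.0, -48.0]
36 -0.205 [-1.0, -3.0, -15.0, 135.0, -30.0, 14.0, -52.0]
36 -0.175 [-0.0, 0.0, -17.0, 132.0, -24.0, 13.0, -59.0]
36 -0.145 [-4.0, 4.0, -14.0, 128.0, -18.0, 13.0, -65.0]
36 -0.115 [-11.0, 7.0, -8.0, 125.0, -16.0, 13.0, -68.0]
36 -0.085 [-17.0, 10.0, -3.0, 121.0, -16.0, 14.0, -69.0]
36 -0.055 [-19.0, 13.0, -0.0, 117.0, -16.0, 15.0, -69.0]
36 -0.025 [-21.0, 16.0, 1.0, 113.0, -15.0, 16.0, -70.0]
38 -0.235 [-7.0, -8.0, -6.0, 141.0, -42.0, 13.0, -40.0]
38 -0.205 [-5.0, -4.0, -10.0, 137.0, -40.0, 12.0, -42.0]
38 -0.175 None
38 -0.145 [-60.0, 3.0, 44.0, 132.0, -43.0, 12.0, -41.0]
38 -0.115 [-39.0, 6.0, 22.0, 128.0, -41.0, 12.0, -44.0]
38 -0.085 [-29.0, 9.0, 11.0, 123.0, -35.0, 12.0, -50.0]
38 -0.055 [-20.0, 13.0, 1.0, 119.0, -23.0, 11.0, -62.0]
38 -0.025 [-22.0, 16.0, 2.0, 115.0, -22.0, 12.0, -64.0]
40 -0.235 [-3.0, -8.0, -10.0, 142.0, -58.0, 12.0, -23.0]
40 -0.205 [30.0, -4.0, -42.0, 138.0, -64.0, 12.0, -18.0]
40 -0.175 None
40 -0.145 [-81.0, 3.0, 67.0, 134.0, -64.0, 11.0, -19.0]
40 -0.115 [-58.0, 7.0, 43.0, 130.0, -65.0, 12.0, -20.0]
40 -0.085 [-48.0, 10.0, 33.0, 126.0, -62.0, 12.0, -24.0]
40 -0.055 [-38.0, 13.0, 22.0, 121.0, -55.0, 12.0, -31.0]
40 -0.025 [-38.0, 16.0, 22.0, 117.0, -54.0, 13.0, -34.0]
```

The block is centred on the ledge and square to it: middle at -125 mm, lateral within about 1 mm, yaw about 0°. Leans of 38–40° run into the joint-6 limit mid-path. So I'll start the push at 33° and increase to 38° only at the end.

```bash
cat >> h.py <<'E'
by=np.degrees(BOX[2])
def tp(x,z,lean,y=0):
    o,M=rpy(lean,by); return (bw(x,y,z)+.005*M[:,2]).tolist(),o
def st(): print(np.round(robot.current_tool_pos(),4),robot.current_joint_positions().round(1),robot.current_contact_force().round(1),robot.current_time_s())
E
python3 - <<'E'
from h import *
p,o=tp(-.235,.145,33); print("down",robot.line_to(p,o,velocity=.1,f_stop=8));st()
p,o=tp(-.192,.145,33); print("appr",robot.line_to(p,o,velocity=.1,f_stop=8));st()
p,o=tp(-.11,.145,33); print("push1",robot.line_to(p,o,velocity=.07,f_stop=15));st()
for n in("scene","top"): cv2.imwrite(f"pics/q1{n}.png",vision.grab_frame(n)[:,:,::-1])
s=cv2.resize(cv2.imread("pics/q1scene.png")[75:205,265:415],None,fx=2.6,fy=3,interpolation=cv2.INTER_CUBIC)
t=cv2.resize(cv2.imread("pics/q1top.png")[220:350,110:260],None,fx=2.6,fy=3,interpolation=cv2.INTER_CUBIC)
cv2.imwrite("pics/q1.png",np.hstack([s,t]))
E
```

```text
down False
[0.442  0.1434 0.1411] [  2.2  -6.4 -16.2 136.  -25.4  19.4 -56.5] [ 0.3 -0.1  0.1] 18.0417
appr False
[0.4797 0.1621 0.1407] [  2.9  -0.9 -19.4 131.1 -18.1  17.9 -64.7] [-0.7  0.1 -0.5] 18.625
push1 False
[0.5533 0.1983 0.1404] [ -2.5   8.8 -17.8 121.1  -3.4  17.8 -80.2] [-1.6 -0.6 -2.1] 19.95
```

View pics/q1.png

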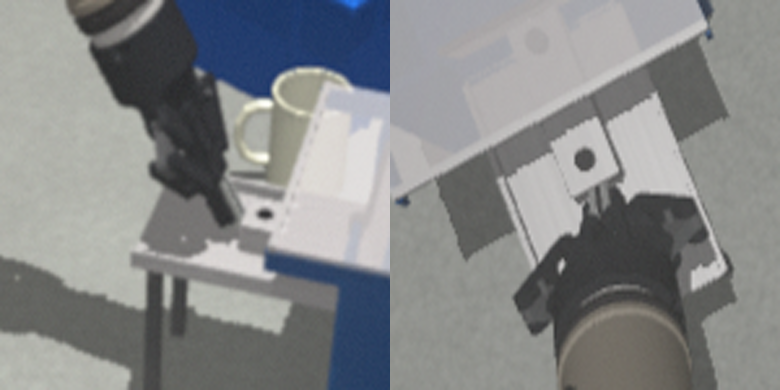

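The tip sits behind the block and pushes it straight, with the hole near (264, 213) in the left crop and the leading end under the hood at the flap. Continuing.

```bash
python3 - <<'E'
from h import *
p,o=tp(-.07,.145,36); print("push2",robot.line_to(p,o,velocity=.07,f_stop=15));st()
for x,l in((-.05,37),(-.040,38)):
    p,o=tp(x,.145,l)
    try: print("push",x,robot.line_to(p,o,velocity=.08,f_stop=12))
    except robot.PlanningError as e: print("PE",l,e); p,o=tp(x,.145,36); print(robot.line_to(p,o,velocity=.08,f_stop=12))
    st()
for n in("scene","top"): cv2.imwrite(f"pics/q2{n}.png",vision.grab_frame(n)[:,:,::-1])
s=cv2.resize(cv2.imread("pics/q2scene.png")[75:205,295:445],None,fx=2.6,fy=3,interpolation=cv2.INTER_CUBIC)
t=cv2.resize(cv2.imread("pics/q2top.png")[180:310,90:240],None,fx=2.6,fy=3,interpolation=cv2.INTER_CUBIC)
cv2.imwrite("pics/q2.png",np.hstack([s,t]))
E
```

```text
push2 False
[0.5896 0.2159 0.1407] [ -4.6  12.3 -16.6 118.6  -1.4  13.8 -82.3] [-2.1 -2.2 -0.4] 20.775
push -0.05 False
[0.6091 0.2257 0.1423] [ -6.1  14.1 -15.5 116.8  -0.3  12.6 -83.4] [ 0.1 -0.5  0.6] 21.175
PE 38 the arm cannot follow that straight line within its joint ranges
False
[0.6172 0.2298 0.1415] [ -7.5  15.3 -14.3 114.6   0.6  14.7 -84.4] [-0.4  1.   0.3] 21.45
```

View pics/q2.png

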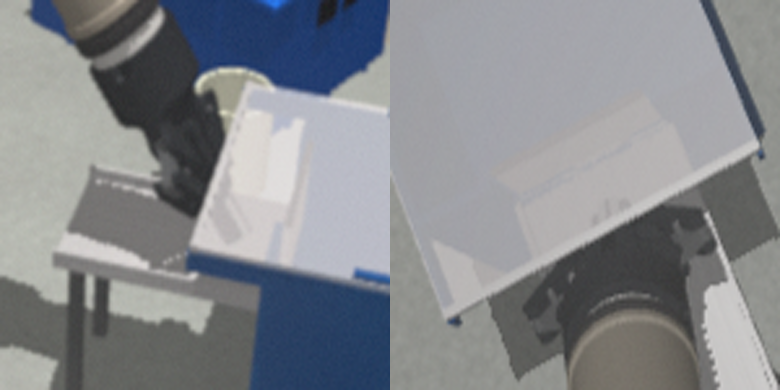

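The contact force has dropped to zero and no block shows ahead of the tips, so it has fallen in. I'll withdraw straight back and check the flap, tray and can.

```bash
python3 - <<'E'
from h import *
p,o=tp(-.13,.147,34); robot.line_to(p,o,velocity=.15)
p,o=tp(-.25,.16,33); robot.line_to(p,o,velocity=.2)
p,o=tp(-.27,.24,33); robot.line_to(p,o,velocity=.2)
try: robot.move_to([.40,-.05,.36],[180,0,0])
except robot.PlanningError as e: print(e)
robot.pause(.3);st()
for n in("scene","top"): cv2.imwrite(f"pics/r{n}.png",vision.grab_frame(n)[:,:,::-1])
for n in C:
    for l in("faulty","good_a","spray_can"): print(n,l,[(round(d['p'],2),[round(float(v),1) for v in d['rect']]) for d in recognise(l,n)])
s=cv2.resize(cv2.imread("pics/rscene.png")[85:215,305:455],None,fx=5,fy=4.5,interpolation=cv2.INTER_CUBIC)
cv2.imwrite("pics/rs.png",s)
t=cv2.resize(cv2.imread("pics/rtop.png")[95:345,45:255],None,fx=2.4,fy=2.4,interpolation=cv2.INTER_CUBIC)
cv2.imwrite("pics/rt.png",t)
E
```

```text
Traceback (most recent call last):
station.PlanningError: the arm cannot follow that straight line within its joint ranges
```

```bash
python3 - <<'E'
from h import *
st()
p,o=tp(-.24,.22,28)
for l in (28,20,10):
    try:
        p,o=tp(-.24,.22,l); robot.line_to(p,o,velocity=.2);break
    except robot.PlanningError as e: print(l,e)
try: robot.move_to([.40,-.05,.36],[180,0,0])
except robot.PlanningError as e: print(e)
robot.pause(.3);st()
for n in("scene","top"): cv2.imwrite(f"pics/r{n}.png",vision.grab_frame(n)[:,:,::-1])
for n in C:
    for l in("faulty","good_a","spray_can"): print(n,l,[(round(d['p'],2),[round(float(v),1) for v in d['rect']]) for d in recognise(l,n)])
s=cv2.resize(cv2.imread("pics/rscene.png")[85:215,305:455],None,fx=5,fy=4.5,interpolation=cv2.INTER_CUBIC)
cv2.imwrite("pics/rs.png",s)
t=cv2.resize(cv2.imread("pics/rtop.png")[95:345,45:255],None,fx=2.4,fy=2.4,interpolation=cv2.INTER_CUBIC)
cv2.imwrite("pics/rt.png",t)
E
```

```text
[0.4296 0.1372 0.1567] [  5.3 -10.2 -17.6 136.1 -26.8  23.3 -54.7] [ 0.2  0.3 -0.4] 23.05
[ 0.3996 -0.0492  0.3595] [ 22.7  -1.3 -17.5  90.2  -0.4  91.2 -84.7] [ 0.9  0.1 -0.4] 24.7417
scene faulty [(0.33, [410.5, 181.8, 188.8, 155.0])]
scene good_a [(0.67, [172.8, 302.9, 39.6, 48.5]), (0.56, [207.4, 283.7, 44.9, 45.2])]
scene spray_can [(0.59, [371.4, 283.6, 33.8, 71.4])]
top faulty [(0.33, [451.8, 313.4, 32.6, 58.9])]
top good_a [(0.97, [452.1, 312.9, 33.6, 58.5]), (0.55, [409.3, 308.6, 25.4, 57.4])]
top spray_can [(0.86, [329.3, 169.0, 27.0, 47.0])]
```

View pics/rs.png

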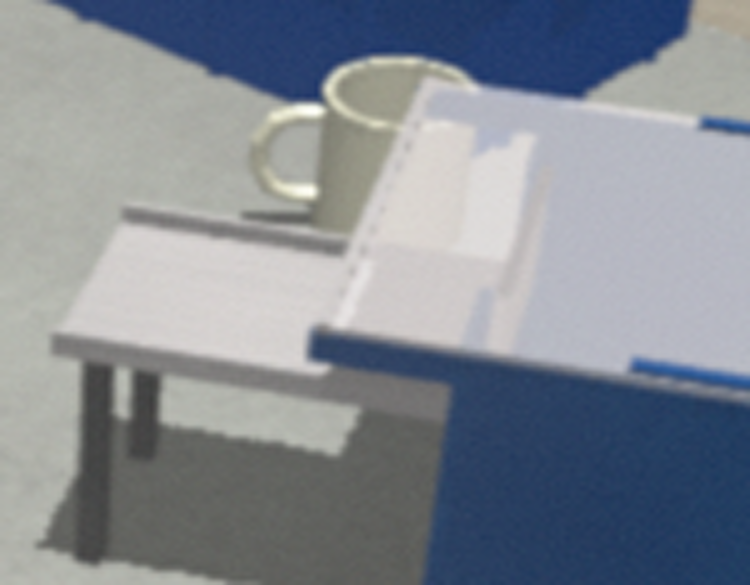

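View pics/rt.png

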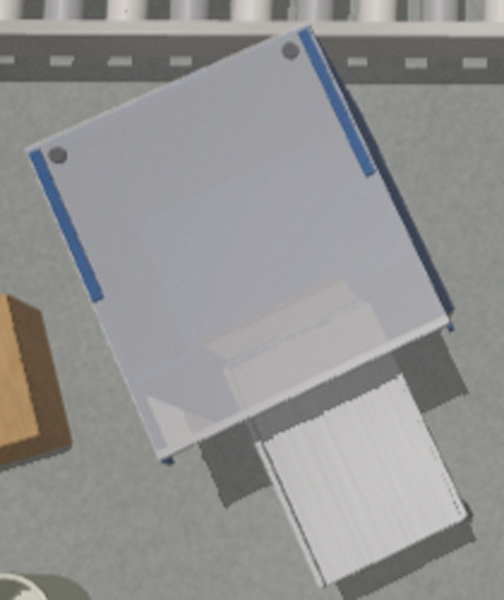

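View pics/rscene.png

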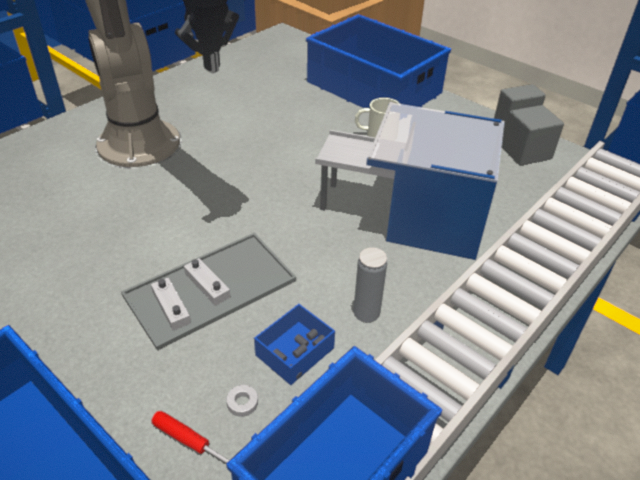

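The ledge is empty, and the two good blocks and the can are where they were. One numeric check of the flap region against the first pictures, then hand in.

```bash
python3 - <<'E'
from h import *
for n,(r,c) in {"scene":((95,175),(365,430)),"top":((195,290),(110,235))}.items():
    a=cv2.imread(f"pics/{n}0.png").astype(int);b=vision.grab_frame(n)[:,:,::-1].astype(int)
    d=np.abs(cv2.GaussianBlur((a-b).astype(np.float32),(5,5),0)).max(2)[r[0]:r[1],c[0]:c[1]]
    print(n,d.mean().round(2),d.max().round(1),(d>10).sum())
workorder.close_job();print(robot.current_time_s())
E
```

```text
scene 2.43 4.0 0
top 1.94 6.9 0
the job is handed in; nothing more can be done
the job is handed in; nothing more can be done
```

I laid the faulty block flat on the reject box's ledge and pushed it in with the leaned tool. It opened the flap itself and dropped out of sight into the box. I handed the job in at about 25 s of the 54 s allowed.

**Final checks:**
- **Ledge and flap:** the ledge is empty. The flap area in both cameras matches the starting pictures, with no pixel changed beyond noise, so the flap is shut.
- **Block in the box:** I could not see it directly through the clear top. That it is in the box rests on the empty ledge, the contact force dropping to zero at the end of the push, and the shut flap.
- **Tray and can:** the two good blocks are still where they lay in the tray, within about 2 px, and the spray can is still standing.
- **Robot:** the arm was clear of everything when I handed in.

**What disagreed or failed:**
- **Tip reach:** the fingertips stood about 20 mm short of the stated reach. The first grasp closed on nothing just above the block, without moving it. I corrected the offset and the second grasp held.
- **Lean angle:** the last 10 mm of the push could not be done at a 38° lean because of joint limits. I finished it at 36°, which still got the block in.
- **Withdrawal:** one withdrawal move was refused, and I took another way out.
- **Low-confidence detection:** in the last pictures the recogniser gave two "faulty" hits at p = 0.33. One was the box itself and the other was a good block, so I discounted both.

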